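Fit the notched blade in the bench foil cutter and lock it in

ROBOT

A 7-joint arm with a two-finger parallel gripper is mounted at the origin on the work surface; the furniture and walls round the work are solid. World frame = base frame: x ahead of the robot, y to its left, z up, the work surface at z = 0. Lengths are in mm, angles in rad, forces in N, time in s.
With the tool pointing down it reaches from about 425 to 875 mm from the base axis. Payload 9.9 kg.
Tool frame: the origin (TCP) lies midway between the tips of the shut fingers; the grasp point (between the pads) lies bot.hold_point_z behind it (bot.hold_point_z is the distance from the TCP to the grasp point, in mm); z points along the fingers, y is the line along which they close (so a half turn about z gives the same grasp; the last joint's range is limited). The gripper opens to 85 mm and grips with 20 to 120 N. Pads are 22 mm wide; open, the fingers measure 114 mm over their backs; the gripper's body (76 mm by 85 mm) begins 54 mm behind the grasp point. The pads swing forward as they close: fully open they stand 13 mm farther back than shut.
Start: joints at [-1.339, 0.576, 0.025, 1.437, -0.015, 1.129, -0.057], TCP at [209.632, 641.626, 231.289] pointing down, gripper open.
Joint ranges: [-2.76, 2.76], [-0.34, 2.15], [-1.52, 1.57], [0.19, 2.46], [-1.09, 4.23], [0.17, 1.99], [-2.82, 2.82]. Speed limits (rad/s): [2.22, 2.22, 3.01, 3.01, 3.14, 3.14, 3.14].

INTERFACE

Orientations are given as a rotation vector (axis times angle).
In Python, from station import bot, eyes gives the robot as it stands. The module is installed in compiled form; this text tells all that it offers.
- The arm moves only by the shell command python3 -m handwheel 'ROWS' [FORCE]. ROWS is JSON, a list of rows, each a list of 5 numbers: the shift along the tool's x, y, z in cm, then the turn about the tool's z in degrees, then the gripper's target within -1 to 1 (fully open at 1, half-way at 0, shut at -1). A call has 1 to 8 rows; each row shifts and turns the commanded pose from where the row before left it, along the tool's axes as they then stand; what a row does not reach is not made up. A row lasts 1/8 s, in which the tool goes at most 62.5 mm and 10.7 degrees, less where a joint would pass 70% of its speed; a pose out of reach is approached as far as the arm can. A call is refused whole if a number of a shift passes 6.25 or a number of a turn 10.7, either way. A call with a gripper value outside its range is refused whole. The fingers move at their own pace and stop on an object; FORCE is the grip in N (left out, the last holds). Time passes only in rows, so rows that do not move let the fingers close. It gives the time, the measured TCP pose, the force, the opening and the grip force at its end, in the units of the state.
- bot.get_obs(): the state, without advancing time (a new reading comes with each control period).
- eyes.capture(name): name is "scene" or "top" or "wrist"; returns (picture, depth): 420x560x3 uint8, red, green, blue; 420x560 float32, mm along the optical axis (not along the pixel's ray), 0 where there is no reading.
- eyes.calibration(name): a dict with "vertical_fov" (degrees; the focal length in pixels is half the picture's height over the tangent of half this angle, whatever the lens; pixels are square), "cx", "cy" (the principal point, pixels), "k1" (the pictures are not rectified: a ray, as slopes to the right and down, at radius r is drawn at 1 + k1 r^2 times it, then the intrinsics apply), "R" (3x3) and "t" (3): a world point X has camera coordinates R X + t. Camera axes: x right, y down, z forward; pixel columns grow to the right and rows downward; lengths in mm; the calibration is good to about 2 mm. A picture is of the moment at which its call begins: read the wrist's pose just before it. calibration takes no time and is no camera call; for the wrist camera it gives the pose at the moment of the call.
- bot.hand_in(): hands the job in; it is judged then, once.
The state is a dict: "clock": time; "q": joint angles; "qd": joint speeds; "joint_torque": joint torques, N m; "ee_pos": TCP position; "eef_rot": TCP orientation; "wrist_force": force on the tool from outside, world axes, zero at the start; "ft_torque": the same for the moment, N m; "grip_width": finger opening in mm; "grasp_force": force on a finger pad.
Only numpy, scipy, OpenCV 4.12 (cv2) and the standard library are available. Lean on these libraries where they do the work, as an engineer would, in place of code of your own. Each camera call takes 0.05 s, during which the arm holds its last target. There are 200 camera calls.

TASK

Fit the blade with the notched end into the holder of the bench foil cutter: lay it down gently, flat and straight along the bed, with its notch over the pin. Then swing the hinged cover shut and press it firmly down until it is fully home, and last slide the bolt by its brass knob all the way across over the cover. Leave the plain blade without a notch where it lies.

Things in the scene. Friction and masses are not known exactly. Their poses are not given: they have to be found in the camera images.
- notched_blade: flat steel blade on the table, 100 x 34 x 5 mm, about 0.12 kg, with a notch open at one end. Origin: centre of the underside of the 100 x 34 outline; x along its length, notch at the -x end, y across, z up. Notch 12 mm wide about y = 0, 18 mm deep (x = -50 to -32 mm). Lies left or right of the holder. Grasp it across its 34 mm width
- plain_blade: the wrong blade, to be left alone: same steel blade, 100 x 34 x 5 mm, without any notch. Origin and axes as for the notched blade. The two lie left and right of the holder, either way round
- holder: blade holder fixed to the table: wooden base 150 x 130 x 14 mm. Origin: centre of its underside; x along the bed, away from the robot; z up. Steel bed: x -60 to 40, y -10 to 10, top z = 26 mm; a seated blade overhangs it 7 mm each side, leaving room for fingers. Seated blade: x axis along holder x, origin near x -10, y 0, z 26. Hinge cheeks x 46 to 64, y +-24 to 34, top z 42
- pin (a point): foot of the single upright steel locating pin on the bed, at holder x = -50, y = 0, z = 26 mm (the bed's top). The pin is 8 mm thick, stands 10 mm above the bed and tapers over its top 3 mm; the seated blade has it in its notch, ideally at blade x = -40, y = 0
- cover (a joint): angle of the hinged cover: 0 shut (level over the rear part of the blade, 1 mm above a seated one), 1.57 upright, at most 1.9, leaning away from the bed. It stays where it is left: hinge friction 0.12 N m, about 3 N at the pad. Starts open, 1.45 to 1.8
- cover_hinge (a point): middle of the cover's hinge line, at holder x = 55, y = 0, z = 35 mm; the line runs along holder y. The cover is a steel plate 44 mm wide, 6 mm thick (3 mm each side of the hinge line), reaching 62 mm from the hinge; at joint value a its free edge points to -cos(a) along holder x and +sin(a) in z
- cover_pad (a point): centre of the round brass press pad (22 mm across, 2 mm high) on the cover's outer face, 47 mm from the hinge; with the cover shut it faces up at holder x = 8, y = 0, z = 40 mm
- bolt (a joint): travel of the locking bolt in m: 0 drawn back (starts at 0 to 0.004), 0.022 fully across the shut cover (its stop). It slides along the holder's +y axis; friction 1.5 N, and it stays where it is left
- bolt_knob (a point): centre of the bolt's upright brass knob, 12 mm thick, z = 43 to 64 mm (this point 54 mm); at joint 0 it is at holder x = 28, y = -52 mm. It stands on a flat bar 12 mm wide, 34 mm long, z = 39 to 44 mm, over a guide block (x 17 to 39, y -63 to -29 mm, sides up to z = 45 mm). Push it from its -y side toward holder +y

How it is judged (in metres and radians):
On the way, in this order (a step that is already met when the one before it is completed fails the run):
1. the notched blade lies flat on the bed with its notch over the pin, let go, the cover still open (x of pin in the frame of notched_blade between -0.0475 and -0.0345 m and y of pin in the frame of notched_blade between -0.004 and 0.004 m and z of notched_blade in the frame of holder between 0.023 and 0.029 m and angle between the x axis of notched_blade and the x axis of holder, either way round below 0.16 rad and angle between notched_blade's own z axis and vertical below 0.07 rad and value of joint cover above 0.6 rad and contact force between the fingers and notched_blade below 0.3 N), for 0.2 s.
2. the cover is pressed down fully home (over 3 N on it, shut to 0.06 rad) (value of joint cover below 0.06 rad and contact force between any of the fingers, the arm and cover above 3 N), for 0.1 s.
3. the bolt is slid across over the shut cover (at least 17 of 22 mm) (value of joint cover below 0.06 rad and value of joint bolt above 0.017 m), for 0.2 s.
At the end, for the whole second after the job is handed in: Notched blade at rest flat on the bed (4 deg, 3 mm), along it within 9 deg, notch end to -x, pin inside the notch (blade x -47.5 to -34.5 mm, y within 4 mm); cover shut within 0.06 rad; bolt at least 17 mm across; plain blade within 30 mm of its start (all of step 3 and x of pin in the frame of notched_blade between -0.0475 and -0.0345 m and y of pin in the frame of notched_blade between -0.004 and 0.004 m and z of notched_blade in the frame of holder between 0.023 and 0.029 m and angle between the x axis of notched_blade and the x axis of holder, either way round below 0.16 rad and angle between notched_blade's own z axis and vertical below 0.07 rad and linear speed of notched_blade below 0.02 m/s and distance of plain_blade from where it was at the start of the episode below 0.03 m); the robot touches nothing.
It fails at once if the plain blade is moved by more than 30 mm (distance of plain_blade from where it was at the start of the episode above 0.03 m).
It fails at once if the bolt is slid across while the cover is still open (value of joint bolt above 0.012 m and value of joint cover above 0.15 rad).
It fails at once if the notched blade is dropped or thrown onto the holder (faster than 0.6 m/s over it) (horizontal distance between notched_blade and holder below 0.05 m and linear speed of notched_blade above 0.6 m/s).
It also fails if it takes over 48 s, if anything falls off the work surface, if the arm or the gripper's body presses on something with over 40 N, if the wrist force passes 120 N, or if a joint passes its speed limit or range.

## Working session

There is one attempt and no reset: what is moved stays moved. The work goes in short steps, Python scripts to look and compute and a shell command to move; the robot and the scene stay as the last step left them, time stands still between calls to the robot, and variables do not carry over. Pictures are saved under pics/ and viewed, at most 13 in all, crops included, and the job is handed in when it is done.

```bash
mkdir -p pics
cat > h.py <<'E'
import numpy as np, cv2
from station import bot, eyes
from scipy.spatial.transform import Rotation as R
def cap(n):
    c=eyes.calibration(n); im,d=eyes.capture(n); return c,im,d
def cloud(c,d):
    h,w=d.shape; f=h/2/np.tan(np.radians(c['vertical_fov'])/2)
    v,u=np.mgrid[:h,:w]
    K=np.array([[f,0,c['cx']],[0,f,c['cy']],[0,0,1.]])
    p=np.stack([u,v],-1).reshape(-1,1,2).astype(np.float64)
    s=cv2.undistortPoints(p,K,np.array([c['k1'],0,0,0.])).reshape(h,w,2)
    P=np.concatenate([s*d[...,None],d[...,None]],-1)
    return (P-np.array(c['t']))@np.array(c['R'])
E
python3 - <<'E'
from h import *
print(bot.get_obs(), bot.hold_point_z)
for n in("top","scene"):
    c,im,d=cap(n); np.savez(n,im=im,P=cloud(c,d),d=d); cv2.imwrite(f'pics/{n}0.png',im[...,::-1])
    print(n,c)
E
```

```text
{'clock': 0.0, 'q': array([-1.33880842,  0.57650751,  0.02484652,  1.43793799, -0.01498452,
        1.12901708, -0.05646947]), 'qd': array([ 0.0001805 , -0.00121192, -0.0008293 ,  0.00044812, -0.00101121,
        0.00050444,  0.00120119]), 'joint_torque': array([ 4.91646042e-04, -7.65749359e+01,  2.24994488e+00, -2.85963678e+01,
        1.51001679e-02,  1.27841407e-02,  8.43537464e-06]), 'ee_pos': array([209.48651598, 641.17088098, 230.44869004]), 'eef_rot': array([-4.93847461e-01, -3.10236837e+00,  2.63475746e-03]), 'wrist_force': array([-0.38894866, -0.04561165,  0.96657318]), 'ft_torque': array([ 0.01081724,  0.05334715, -0.04294143]), 'grasp_force': 0.0, 'grip_width': 85.42921871671817} 18.700000000000003
top {'vertical_fov': 49.45808570087762, 'cx': 278.20236295773435, 'cy': 208.20657332626817, 'k1': -0.07890500630888629, 'R': array([[ 0.01707553, -0.99949828,  0.0266761 ],
       [-0.99755426, -0.01883878, -0.06730978],
       [ 0.06777855, -0.0254615 , -0.99737545]]), 't': array([-33.45118038, 523.92673065, 861.57396508])}
scene {'vertical_fov': 51.24176614390539, 'cx': 276.2345956105657, 'cy': 207.44303518759594, 'k1': -0.08611420130210155, 'R': array([[-0.8205514 , -0.57156889, -0.00209665],
       [-0.35184067,  0.50799091, -0.7862273 ],
       [ 0.45044815, -0.64440223, -0.61793384]]), 't': array([416.40776554, 248.28802644, 652.09982754])}
```

View pics/top0.png

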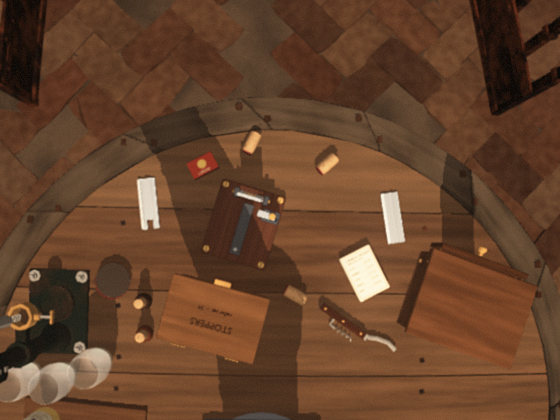

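View pics/scene0.png

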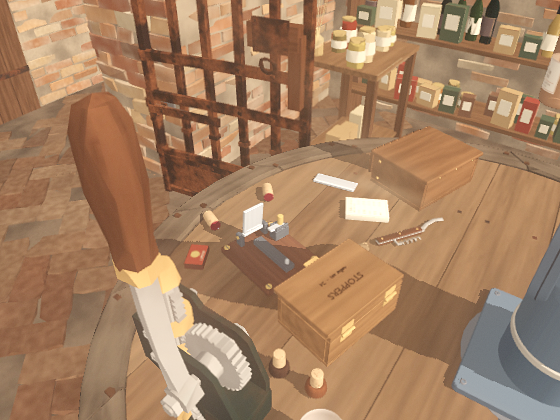

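The top view shows the notched blade at left (148,203) with its notch at (149,228), toward the robot. The plain blade is at (392,217), and the holder is at (243,222) with its open cover near (250,197) and knob near (268,215). The scene view agrees. Next I'll fit the poses numerically.

Run:
```python
from h import *
z=np.load('top.npz'); im=z['im'];P=z['P']
g=im.min(-1)
for n,(a,b,c,d) in dict(notched=(165,240,125,170),plain=(180,255,370,415)).items():
    m=np.zeros(g.shape,bool); m[a:b,c:d]=g[a:b,c:d]>130
    Q=P[m]; print(n,m.sum(),Q.mean(0),np.median(Q[:,2]))
    r=cv2.minAreaRect(Q[:,:2].astype(np.float32)); print(r)
# holder: base points z~14
a,b,c,d=170,275,195,295
Q=P[a:b,c:d]; zz=Q[...,2]
m=(zz>9)&(zz<19); r=cv2.minAreaRect(Q[m][:,:2].astype(np.float32)); print('base',m.sum(),r, np.median(zz[m]))
m2=(zz>22)&(zz<32); print('bed',m2.sum(), cv2.minAreaRect(Q[m2][:,:2].astype(np.float32)))
crop=cv2.resize(im[a:b,c:d],None,fx=4,fy=4,interpolation=cv2.INTER_CUBIC)
hm=cv2.applyColorMap(cv2.resize(np.clip(zz*2.5,0,255).astype(np.uint8),None,fx=4,fy=4,interpolation=0),cv2.COLORMAP_JET)
cv2.imwrite('pics/c1.png',np.hstack([crop[...,::-1],hm]))
```

```text
notched 867 [532.1324617  230.50733583   9.70025223] 3.7826265732027653
((524.05810546875, 126.86919403076172), (263.8245849609375, 102.3641357421875), 86.4562759399414)
plain 883 [ 509.58216411 -249.31970155    5.69587266] 3.589793908443542
((469.2628173828125, -149.89080810546875), (105.41852569580078, 277.2979736328125), 22.53122329711914)
base 4139 ((504.1913757324219, 68.60877990722656), (185.53643798828125, 158.4016571044922), 74.20813751220703) 12.723735785700242
bed 536 ((492.1996765136719, 22.325145721435547), (76.23868560791016, 124.97045135498047), 82.08365631103516)
```

View pics/c1.png

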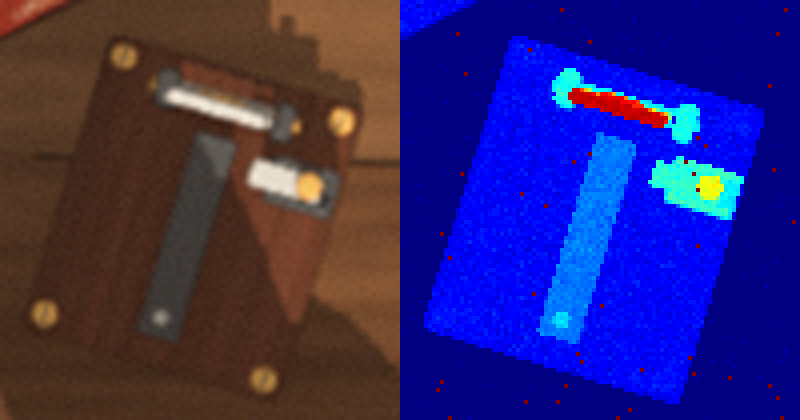

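The crop shows the pin at about pixel (235,249), the knob at (272,217), and the bed tilted about 16° toward -y. I'll redo the fits with outliers removed.

Run:
```python
from h import *
z=np.load('top.npz'); im=z['im'];P=z['P']
g=im.min(-1)
def big(m):
    m=cv2.medianBlur(m.astype(np.uint8),3)
    n,l,s,_=cv2.connectedComponentsWithStats(m); return l==1+np.argmax(s[1:,4])
def win(m,a,b,c,d):
    o=np.zeros(m.shape,bool);o[a:b,c:d]=m[a:b,c:d];return o
def fit(m,nm,plane=None):
    Q=P[m]; zm=np.median(Q[:,2]); Q=Q[abs(Q[:,2]-zm)<8]
    r=cv2.minAreaRect(Q[:,:2].astype(np.float32)); print(nm,len(Q),r,zm,Q.mean(0))
    q=Q[:,:2]-Q[:,:2].mean(0); w,v=np.linalg.eigh(q.T@q); print('  pca deg',np.degrees(np.arctan2(v[1,1],v[0,1])))
fit(big(win(g>130,165,240,125,170)),'notched')
fit(big(win(g>130,180,255,370,415)),'plain')
zz=P[...,2]
fit(big(win((zz>8)&(zz<60),170,275,195,295)),'base')
bed=big(win((zz>20)&(zz<33),195,275,195,258)); fit(bed,'bed')
fit(big(win((zz>31)&(zz<40),235,260,225,245)),'pin')
m=big(win((zz>55)&(zz<75),205,225,262,282)); fit(m,'knob')
m=big(win((zz>60),170,205,230,268)); Q=P[m]; print('cover',Q[:,2].max(),Q.mean(0))
c=Q[Q[:,2]<130];print(np.percentile(c[:,2],[5,50,95]))
```

```text
notched 859 ((530.5288696289062, 232.97055053710938), (100.214599609375, 36.51462173461914), 8.269278526306152) 3.7826265732027653 [532.54326091 232.13269095   3.58890183]
  pca deg -172.06501590471294
plain 861 ((511.0532531738281, -250.88819885253906), (100.11058044433594, 36.39656448364258), 8.307914733886719) 3.5818953035332557 [ 511.02634532 -250.651516      3.6050256 ]
  pca deg -171.13169812721551
base 4101 ((492.6217956542969, 43.100303649902344), (130.1331787109375, 150.09161376953125), 74.39100646972656) 13.194256440749696 [488.99280713  46.39678756  12.7286177 ]
  pca deg 176.45529311731858
bed 539 ((483.0116271972656, 45.689109802246094), (20.111753463745117, 99.49401092529297), 74.18878936767578) 24.74768261407339 [483.61708635  45.36985354  24.75239396]
  pca deg 164.31697634557133
pin 13 ((443.9836730957031, 57.296974182128906), (5.709933757781982, 5.903083801269531), 0.9379249215126038) 34.047664167107904 [444.21435335  57.02541069  34.22470668]
  pca deg 134.23254477087883
knob 28 ((506.0478515625, -11.851062774658203), (9.058184623718262, 9.173359870910645), 45.48453140258789) 62.19950473863553 [506.02283297 -12.19905956  62.44238212]
  pca deg -177.28706912261146
cover 97.50204335959117 [539.75787586  29.61726922  92.56128309]
[80.23460635 94.33774137 96.95713113]
```

Run:
```python
from h import *
for n in('top','scene'):
    P=np.load(n+'.npz')['P'].reshape(-1,3); d=np.load(n+'.npz')['d'].ravel()
    m=(d>0)&(P[:,0]>100)&(P[:,0]<800)&(abs(P[:,1])<800)&(P[:,2]>60)&(P[:,2]<900)
    H,xe,ye=np.histogram2d(P[m,0],P[m,1],bins=[range(100,801,50),range(-800,801,50)])
    for i,j in np.argwhere(H>15):
        s=P[m][(P[m,0]//50*50==xe[i])&(P[m,1]//50*50==ye[j])]
        print(n,xe[i],ye[j],int(H[i,j]),int(np.percentile(s[:,2],97)),end='; ')
    print()
```

```text
top 100 350 84 92; top 100 400 91 98; top 150 300 66 92; top 150 350 217 93; top 150 400 306 91; top 150 450 87 90; top 200 -500 18 84; top 200 -450 103 85; top 200 0 26 83; top 200 250 257 91; top 200 300 169 92; top 200 350 315 127; top 200 400 259 151; top 250 -500 209 85; top 250 -450 721 86; top 250 -400 584 86; top 250 -350 339 86; top 250 -300 90 85; top 250 0 637 84; top 250 50 677 84; top 250 100 465 84; top 250 150 248 84; top 250 300 127 91; top 250 350 1143 242; top 250 400 130 183; top 300 -500 447 86; top 300 -450 701 86; top 300 -400 727 86; top 300 -350 757 86; top 300 -300 642 86; top 300 -50 50 84; top 300 0 787 84; top 300 50 800 84; top 300 100 814 84; top 300 150 490 84; top 300 300 22 146; top 300 350 582 215; top 300 400 223 163; top 350 -500 612 85; top 350 -450 725 85; top 350 -400 739 86; top 350 -350 743 86; top 350 -300 388 85; top 350 -50 37 83; top 350 0 314 84; top 350 50 591 84; top 350 100 705 84; top 350 150 307 84; top 400 -500 138 79; top 400 -450 338 85; top 400 -400 593 85; top 400 -350 711 86; top 400 -300 127 85; top 450 -350 97 82; top 500 -50
[... 501 characters left out ...]
0 450 700 508; scene 300 -500 127 86; scene 300 -450 218 85; scene 300 -400 246 85; scene 300 -350 249 86; scene 300 -300 419 86; scene 300 -50 19 82; scene 300 0 608 83; scene 300 50 712 83; scene 300 100 799 84; scene 300 150 735 84; scene 300 350 1284 376; scene 300 400 2284 516; scene 300 450 58 496; scene 350 -500 153 86; scene 350 -450 212 85; scene 350 -400 225 85; scene 350 -350 252 86; scene 350 -300 273 85; scene 350 -50 16 83; scene 350 0 186 83; scene 350 50 443 83; scene 350 100 620 83; scene 350 150 428 83; scene 400 -450 61 85; scene 400 -400 127 86; scene 400 -350 273 86; scene 400 -300 108 85; scene 450 -350 20 83; scene 500 -50 22 64; scene 500 0 276 96; scene 500 50 33 95;
```

```bash
python3 -m handwheel '[[0,0,-6,0,1],[0,0,-6,0,1],[0,0,-6,0,1],[0,0,-6,0,1],[0,0,-6,0,1],[0,0,-6,0,1],[0,0,0,0,1]]'
python3 - <<'E'
from h import *
P=np.load('scene.npz')['P'].reshape(-1,3)
m=(P[:,0]>180)&(P[:,0]<400)&(P[:,1]>300)&(P[:,1]<520)&(P[:,2]>300)&(P[:,2]<700)
print(np.percentile(P[m],[0.5,99.5],axis=0))
o=bot.get_obs();print(o['q']);print(R.from_rotvec(o['eef_rot']).as_matrix().round(3))
E
```

```text
clock: 0.98
ee_pos: [207.6, 633.7, 579.6]
eef_rot: [0.494, 3.096, 0.046]
wrist_force: [-0.5, -0.7, 0.1]
grip_width: 85.1
grasp_force: 0.0
[[257.00963065 378.05941009 300.7412056 ]
 [342.56438522 452.60362938 525.26037275]]
[-1.40519217e+00  5.48347898e-01  2.43656126e-01  5.86028867e-01
 -1.38186689e-01  1.98696965e+00 -1.90499530e-03]
[[-0.95   0.311  0.011]
 [ 0.311  0.95   0.028]
 [-0.001  0.03  -1.   ]]
```

```bash
python3 -m handwheel '[[-5,-3.3,0,0,1],[-5,-3.3,0,0,1],[-5,-3.3,0,0,1],[-5,-3.3,0,0,1],[-5,-3.3,0,0,1],[-5,-3.3,0,0,1],[-5,-3.3,0,0,1],[-1,-1,0,0,1]]'; python3 -c "
from h import *
o=bot.get_obs();print(o['q']);print(R.from_rotvec(o['eef_rot']).as_matrix().round(3))"
```

```text
clock: 1.98
ee_pos: [476.0, 288.3, 569.8]
eef_rot: [0.503, 3.099, 0.027]
wrist_force: [-0.3, 1.5, 0.2]
grip_width: 85.5
grasp_force: 0.0
[-0.82170077  0.30812611  0.33686316  1.0153651  -0.1160085   1.82049649
  0.7191921 ]
[[-0.949  0.316  0.005]
 [ 0.316  0.948  0.016]
 [ 0.     0.017 -1.   ]]
```

```bash
python3 -m handwheel '[[-3.2,-1.9,0,0,1],[-3.2,-1.9,3,0,1],[0,0,6,-8.8,1],[0,0,6,-8.8,1],[0,0,6,-8.9,1],[0,0,6,0,1],[0,0,6,0,1],[0,0,6,0,1]]';python3 -m handwheel '[[0,0,1,0,1],[0,0,0,0,1]]'; python3 -c "
from h import *
o=bot.get_obs();print(o['q']);print(R.from_rotvec(o['eef_rot']).as_matrix().round(3))
c,im,d=cap('wrist'); P=cloud(c,d); np.savez('w1',im=im,P=P,d=d); cv2.imwrite('pics/w1.png',im[...,::-1]);print(c['R'].round(3),c['t'])"
```

```text
clock: 2.98
ee_pos: [524.1, 244.5, 177.7]
eef_rot: [-0.233, 3.127, 0.029]
wrist_force: [1.4, 1.2, -0.5]
grip_width: 85.4
grasp_force: 0.0
clock: 3.22
ee_pos: [525.6, 244.4, 170.7]
eef_rot: [-0.231, 3.126, 0.029]
wrist_force: [0.6, 0.0, 1.2]
grip_width: 85.2
grasp_force: 0.0
[-0.64182252  0.49693313  0.20324111  1.79363658 -0.14776423  0.85148831
  1.35185822]
[[-0.989 -0.147  0.006]
 [-0.147  0.989  0.019]
 [-0.008  0.018 -1.   ]]
[[-0.147  0.989  0.017]
 [ 0.951  0.137  0.277]
 [ 0.272  0.057 -0.961]] [-166.25228625 -551.59534641  163.5686447 ]
```

View pics/w1.png

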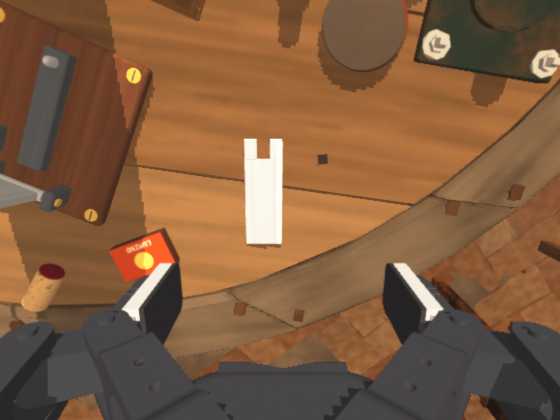

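The wrist view shows the notched blade at (264,190) with its notch toward the top of the picture, and the pin at (50,60). Now I'll measure both.

```bash
cat >> h.py <<'E'
def blade(im,P,win,zr,thr=130):
    a,b,c,d=win; m=np.zeros(im.shape[:2],np.uint8)
    m[a:b,c:d]=((im[a:b,c:d].min(-1)>thr)&(P[a:b,c:d,2]>zr[0])&(P[a:b,c:d,2]<zr[1]))
    m=cv2.medianBlur(m,5); n,l,s,_=cv2.connectedComponentsWithStats(m); Q=P[l==1+np.argmax(s[1:,4])]
    r=cv2.minAreaRect(Q[:,:2].astype(np.float32)); return r,np.median(Q[:,2]),len(Q)
E
python3 - <<'E'
from h import *
z=np.load('w1.npz'); im=z['im'];P=z['P']
print(blade(im,P,(120,260,225,300),(-5,15)))
Z=P[...,2]
print('bed',blade(im,P,(20,200,0,85),(20,32),0))
print('pin',blade(im,P,(40,90,20,85),(32.,40),0), blade(im,P,(40,90,20,85),(31,40),0))
o=bot.get_obs(); print(o['ee_pos'])
# fingertips pixels
for w in((260,300,120,185),(260,300,380,440)):
    a,b,c,d=w;q=P[a:b,c:d].reshape(-1,3);q=q[q[:,2]>60];print(q.min(0),q.max(0))
E
```

```text
(((518.2979736328125, 227.22425842285156), (123.23302459716797, 35.673095703125), 7.570581912994385), np.float64(5.16447136123779), 3673)
bed (((455.8724670410156, 112.01504516601562), (88.33858489990234, 219.8885498046875), 21.968711853027344), np.float64(26.105551482874606), 3470)
pin (((444.53326416015625, 55.10805892944336), (7.183826446533203, 6.833059787750244), 6.032182693481445), np.float64(34.897984760565144), 100) (((444.5039978027344, 55.33027267456055), (7.000412940979004, 7.366039276123047), 88.77503204345703), np.float64(34.750945502460254), 108)
[526.51954519 244.58074537 171.84539986]
[455.7043123  185.65988361 182.26976581] [537.1836991  230.49985354 312.81839405]
[455.7043123  230.49985354 184.06617303] [525.38806253 297.5176102  312.81839405]
```

```bash
cat >> h.py <<'E'
def edges(im,P,win,zr,thr,ang):
    a,b,c,d=win; m=np.zeros(im.shape[:2],np.uint8)
    m[a:b,c:d]=((im[a:b,c:d].min(-1)>thr)&(P[a:b,c:d,2]>zr[0])&(P[a:b,c:d,2]<zr[1]))
    m=cv2.morphologyEx(m,cv2.MORPH_OPEN,np.ones((3,3),np.uint8)); n,l,s,_=cv2.connectedComponentsWithStats(m); Q=P[l==1+np.argmax(s[1:,4])]
    best=None
    for t in np.arange(ang-6,ang+6,.2):
        u=np.array([np.cos(np.radians(t)),np.sin(np.radians(t))]); v=np.array([-u[1],u[0]])
        p=np.percentile(Q[:,:2]@u,[.7,99.3]); q=np.percentile(Q[:,:2]@v,[.7,99.3])
        if best is None or np.diff(q)[0]<best[0]: best=(np.diff(q)[0],np.diff(p)[0],t,u*p.mean()+v*q.mean(),np.median(Q[:,2]))
    return best
E
python3 - <<'E'
from h import *
z=np.load('w1.npz'); im=z['im'];P=z['P']
print(edges(im,P,(120,260,225,300),(2,9),130,8))
print(edges(im,P,(30,180,10,80),(22,29),0,-15.7))
E
```

```text
(np.float64(33.16418568923126), np.float64(98.1562310032595), np.float64(8.400000000000006), array([530.05140775, 228.94460137]), np.float64(5.1884264466004))
(np.float64(19.579787275926066), np.float64(98.00507937256208), np.float64(-15.300000000000022), array([482.58495572,  43.98673008]), np.float64(26.146977268226358))
```

```bash
python3 -m handwheel '[[0.5,-1.75,0,0,0.13],[0,0,4.4,0,0.13],[0,0,4.4,0,0.13],[0,0,4.4,0,0.13],[0,0,0,0,0.13],[0,0,0,0,0.13]]'; python3 -c "
from h import *
c,im,d=cap('wrist'); P=cloud(c,d); np.savez('w2',im=im,P=P,d=d); cv2.imwrite('pics/w2.png',im[...,::-1])
o=bot.get_obs();T=R.from_rotvec(o['eef_rot']).as_matrix();print(o['ee_pos']);print(T.round(3))
q=(P[d>0]-o['ee_pos'])@T
for s in(-1,1):
    k=(abs(q[:,0])<14)&(q[:,1]*s>20)&(q[:,1]*s<40)&(q[:,2]>-60)&(q[:,2]<20)
    print(k.sum(),np.percentile(q[k],[1,50,99],axis=0))
"
```

```text
clock: 4.03
ee_pos: [525.5, 228.0, 40.0]
eef_rot: [-0.228, 3.123, 0.03]
wrist_force: [0.0, -0.0, -0.1]
grip_width: 48.0
grasp_force: 0.0
[525.66030715 228.3883138   40.25208656]
[[-0.989 -0.146  0.009]
 [-0.145  0.989  0.021]
 [-0.012  0.019 -1.   ]]
3207 [[ -8.18993152 -39.87271037 -59.01953031]
 [  9.37169106 -27.7861543  -34.4370895 ]
 [ 13.96956342 -25.07835206  -4.67806296]]
3852 [[ -8.21095288  22.67537709 -58.79029428]
 [  9.00349813  26.95285571 -39.08734908]
 [ 13.97072052  39.78771539  -5.23378611]]
```

View pics/w2.png

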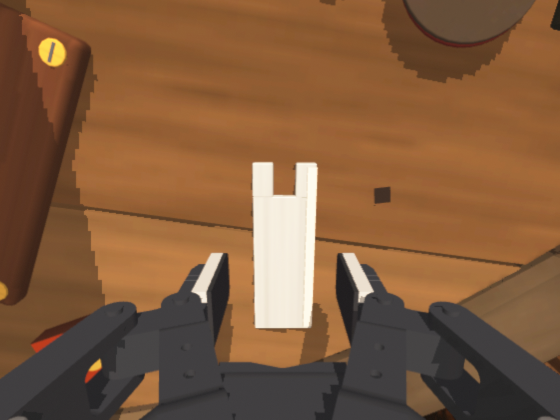

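The blade sits centred between the fingers: mid-finger and blade are both near column 285. Now I'll descend and grip.

```bash
python3 -m handwheel '[[0,0,2.5,0,0.13],[0,0,1.6,0,0.13],[0,0,0,0,0.13],[0,0,0,0,-0.6],[0,0,0,0,-0.6],[0,0,0,0,-0.6],[0,0,0,0,-0.6]]' 40;  python3 -m handwheel '[[0,0,-1,0,-0.6],[0,0,-2,0,-0.6],[0,0,0,0,-0.6]]'
```

```text
clock: 4.95
ee_pos: [526.5, 224.2, -0.4]
eef_rot: [-0.222, 3.123, 0.023]
wrist_force: [-2.5, -17.0, 27.0]
grip_width: 32.6
grasp_force: 43.6
clock: 5.32
ee_pos: [525.3, 229.6, 28.5]
eef_rot: [-0.23, 3.122, 0.032]
wrist_force: [-0.4, -0.2, -1.4]
grip_width: 32.5
grasp_force: 39.7
```

```bash
python3 -m handwheel '[[0,0,-4.4,0,-0.6],[0,0,-4.4,0,-0.6],[0,0,-4.4,0,-0.6],[1.8,-4.2,0,0,-0.6],[1.8,-4.2,0,0,-0.6],[1.8,-4.2,0,0,-0.6],[1.8,-4.2,0,0,-0.6]]';  python3 -m handwheel '[[0,0,0,8,-0.6],[0,0,0,8,-0.6],[0,0,0,8,-0.6],[0,0,0,0,-0.6]]'; python3 -c "
from h import *
c,im,d=cap('wrist'); o=bot.get_obs();P=cloud(c,d); np.savez('w3',im=im,P=P,d=d); cv2.imwrite('pics/w3.png',im[...,::-1])
T=R.from_rotvec(o['eef_rot']).as_matrix();print(o['ee_pos'],o['q']);print(T.round(3))
"
```

```text
clock: 6.2
ee_pos: [476.2, 48.5, 154.8]
eef_rot: [-0.231, 3.125, 0.03]
wrist_force: [0.5, -0.5, -1.2]
grip_width: 32.1
grasp_force: 40.2
clock: 6.7
ee_pos: [476.6, 49.8, 154.7]
eef_rot: [0.423, 3.11, 0.031]
wrist_force: [-0.7, -0.1, -1.2]
grip_width: 32.3
grasp_force: 40.2
[476.64748906  49.7400955  154.7563709 ] [-0.42466557  0.40008365  0.32737749  2.05593978 -0.22180499  0.70880842
  1.34932664]
[[-0.964  0.265  0.006]
 [ 0.265  0.964  0.019]
 [-0.001  0.02  -1.   ]]
```

View pics/w3.png

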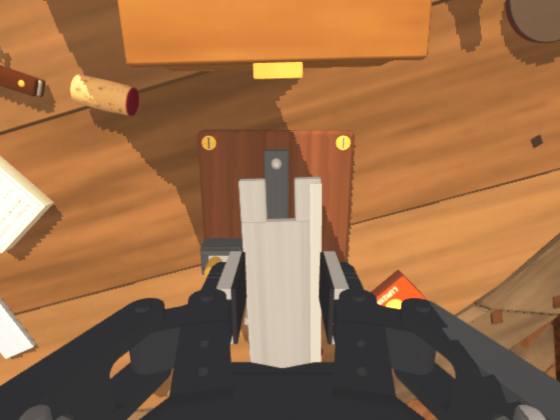

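The held blade's notch is at (281,200), and the pin is visible at (276,163) on the bed. I'll measure both in this one image.

```bash
cat > m.py <<'E'
from h import *
import sys
def meas(f,bw,pw,bedw,zb,thr=120):
    z=np.load(f); im=z['im'];P=z['P']
    b=edges(im,P,bw,zb,thr,-15.5); print('blade',b)
    p=blade(im,P,pw,(31,40),0); print('pin',p)
    e=edges(im,P,bedw,(22,29.5),0,-15.5); print('bed',e)
E
python3 - <<'E'
from m import *
z=np.load('w3.npz'); P=z['P']
print(P[240:340:30,280],P[185,250])
zb=np.median(P[240:340,270:300,2])
meas('w3.npz',(170,370,236,325),(150,178,262,290),(140,178,255,300),(zb-7,zb+7))
# half-width profile of the two prongs/notch: rows near notch
b=P[200,236:325]; print(b[::4].round(0).tolist())
E
```

```text
[[458.75340117  51.83630527 160.98255303]
 [472.80583444  47.92762205 159.86605212]
 [487.23316816  43.90100044 159.78264669]
 [502.43731816  39.65653479 159.76843093]] [432.27547502  46.53921619 161.38315217]
blade (np.float64(33.23761968436503), np.float64(90.36505697754023), np.float64(-13.700000000000028), array([477.46243082,  47.91888672]), np.float64(160.25292264083654))
pin (((427.94427490234375, 59.38566207885742), (7.014134407043457, 40.25442886352539), 73.9289779663086), np.float64(34.91801137218856), 74)
bed (np.float64(19.36867226797216), np.float64(21.682656070452424), np.float64(-15.70000000000002), array([445.1393005 ,  54.01544705]), np.float64(26.065954978052883))
[[467.0, 12.0, 15.0], [438.0, 40.0, 160.0], [438.0, 42.0, 161.0], [438.0, 44.0, 160.0], [439.0, 45.0, 161.0], [439.0, 47.0, 161.0], [439.0, 49.0, 161.0], [440.0, 50.0, 161.0], [472.0, 40.0, 26.0], [473.0, 43.0, 26.0], [474.0, 46.0, 24.0], [474.0, 49.0, 27.0], [476.0, 52.0, 25.0], [477.0, 55.0, 25.0], [481.0, 58.0, 14.0], [443.0, 63.0, 161.0], [444.0, 65.0, 159.0], [445.0, 66.0, 160.0], [445.0, 68.0, 160.0], [445.0, 69.0, 163.0], [446.0, 71.0, 162.0], [446.0, 73.0, 161.0], [488.0, 85.0, 15.0]]
```

```bash
cat > m2.py <<'E'
from h import *
def rel(f,rows,cols,zb,pinwin,ang=-15.6):
    z=np.load(f);P=z['P'];u=np.array([np.cos(np.radians(ang)),np.sin(np.radians(ang))]);v=np.array([-u[1],u[0]])
    a,b=rows;c,d=cols
    Q=P[a:b,c:d]; Q=Q[abs(Q[...,2]-zb)<4]; s=Q[:,:2]@u;t=Q[:,:2]@v
    front=np.percentile(s,.4)
    bins=np.arange(front+2,front+70,4); L=[];N=[]
    for k in bins:
        w=np.sort(t[(s>k)&(s<k+4)]); 
        if len(w)<30: continue
        g=np.diff(w);i=g.argmax(); L.append((k+2,np.percentile(w,1),np.percentile(w,99)))
        if g[i]>6: N.append((k,w[i],w[i+1]))
    L=np.array(L);N=np.array(N)
    fit=np.polyfit(L[:,0],L[:,1:].mean(1),1)
    bs=s[abs(t-N[:,1:].mean())<3]; bottom=np.percentile(bs,.7)
    a,b,c,d=pinwin;Q=P[a:b,c:d];Q=Q[(Q[...,2]>31.5)&(Q[...,2]<39)]
    p=np.median(Q,0)[:2]; ps,pt=p@u,p@v
    print('front',front,'bottom',bottom,'notch t',N[:,1:].mean(),'blade yaw err deg',np.degrees(np.arctan(fit[0])),'width',np.median(L[:,2]-L[:,1]))
    tc=N[:,1:].mean(); print('pin n',len(Q),'s,t',ps,pt,'centre t at pin',np.polyval(fit,front+10))
    print('need move along holder x', ps-(front+10),ps-(bottom-8),' y',pt-tc, pt-np.polyval(fit,front+10))
E
python3 - <<'E'
from m2 import *
rel('w3.npz',(165,370),(236,330),160.3,(152,175,266,287))
E
```

```text
front 401.4606155787652 bottom 419.53684231390923 notch t 173.42026391827986 blade yaw err deg 1.4659240656181014 width 33.06397034540538
pin n 80 s,t 412.8803164224352 172.08382990117468 centre t at pin 173.56396059734436
need move along holder x 1.4197008436700003 1.3434741085259816  y -1.3364340171051765 -1.480130696169681
```

```bash
python3 -m handwheel '[[-0.14,-0.48,0,1.5,-0.6],[0,0,3,0,-0.6],[0,0,3,0,-0.6],[0,0,3,0,-0.6],[0,0,0,0,-0.6]]'; python3 -c "
from h import *
c,im,d=cap('wrist'); o=bot.get_obs();P=cloud(c,d); np.savez('w4',im=im,P=P,d=d); cv2.imwrite('pics/w4.png',im[...,::-1])
T=R.from_rotvec(o['eef_rot']).as_matrix();print(o['ee_pos'],o['wrist_force']);print(T.round(3))
"
```

```text
clock: 7.38
ee_pos: [476.2, 45.6, 63.6]
eef_rot: [-0.467, -3.106, -0.03]
wrist_force: [0.9, 0.6, -1.4]
grip_width: 32.4
grasp_force: 40.2
[476.94536926  45.63340357  64.76185831] [-0.25456835 -0.36198691 -0.36744995]
[[-0.956  0.294  0.004]
 [ 0.294  0.956  0.019]
 [ 0.001  0.019 -1.   ]]
```

View pics/w4.png

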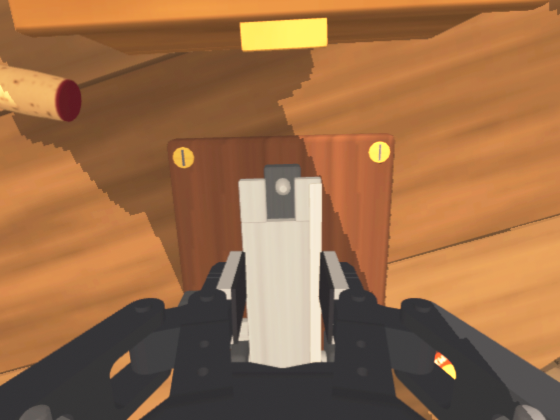

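The pin is at (283,186), in line with the notch centre near (281,200). I'll refine with another measurement.

Run:
```python
from m2 import *
P=np.load('w4.npz')['P'];zb=np.median(P[240:340,270:300,2]);print(zb)
rel('w4.npz',(165,370),(236,330),zb,(175,197,273,294))
```

```text
68.99582305211732
front 402.31021318955595 bottom 420.1612500745767 notch t 170.29099994210492 blade yaw err deg -0.12423598069368076 width 33.193351856223586
pin n 183 s,t 412.7937766788808 171.97957401406063 centre t at pin 170.38058659530037
need move along holder x 0.48356348932486526 0.6325266043041324  y 1.6885740719557134 1.5989874187602595
```

```bash
python3 -m handwheel '[[-0.05,0.1,0,0,-0.6],[0,0,1.2,0,-0.6],[0,0,1.2,0,-0.6],[0,0,1.0,0,-0.6],[0,0,0,0,-0.6],[0,0,0.2,0,-0.6],[0,0,0,0,-0.6]]'
python3 - <<'E'
from m2 import *
c,im,d=cap('wrist'); P=cloud(c,d); np.savez('w5',im=im,P=P,d=d)
zb=np.median(P[240:340,270:300,2]);print(zb)
rel('w5.npz',(165,370),(236,330),zb,(175,215,268,297))
E
```

```text
clock: 8.3
ee_pos: [478.5, 47.6, 29.1]
eef_rot: [0.466, 3.103, 0.031]
wrist_force: [-0.4, -0.9, -0.9]
grip_width: 32.3
grasp_force: 40.2
34.541123567729386Traceback (most recent call last):
  File "<stdin>", line 4, in <module>
  File "m2.py", line 15, in rel
    bs=s[abs(t-N[:,1:].mean())<3]; bottom=np.percentile(bs,.7)
               ~^^^^^^
IndexError: too many indices for array: array is 1-dimensional, but 2 were indexed
```

```bash
python3 -m handwheel '[[0,0,0.2,0,-0.6],[0,0,0.1,0,-0.6],[0,0,0,0,-0.6]]'
python3 - <<'E'
from m2 import *
c,im,d=cap('wrist'); P=cloud(c,d); np.savez('w5',im=im,P=P,d=d); cv2.imwrite('pics/w5.png',im[100:400,150:430,::-1])
print(np.median(P[240:340,270:300,2]))
E
```

```text
clock: 8.72
ee_pos: [478.5, 47.8, 26.0]
eef_rot: [0.466, 3.103, 0.031]
wrist_force: [0.5, 0.3, -0.1]
grip_width: 32.4
grasp_force: 40.3
31.518577082187143
```

View pics/w5.png

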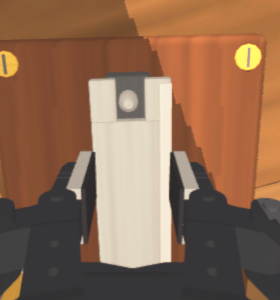

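The pin sits inside the notch, at crop (128,100), and the blade lies level with the bed. Next is the release.

```bash
python3 -m handwheel '[[0,0,0.05,0,-0.6],[0,0,0,0,-0.1],[0,0,0,0,0.2],[0,0,0,0,0.2],[0,0,0,0,0.2]]'; python3 -m handwheel '[[0,0,-2,0,0.2],[0,0,-4,0,0.2],[0,0,-5,0,0.2],[0,0,0,0,-1],[0,0,0,0,-1]]'
python3 - <<'E'
from m2 import *
o=bot.get_obs(); print(R.from_rotvec(o['eef_rot']).as_matrix().round(3))
c,im,d=cap('wrist'); P=cloud(c,d); np.savez('w6',im=im,P=P,d=d); cv2.imwrite('pics/w6.png',im[...,::-1])
c,im,d=cap('top'); P=cloud(c,d); np.savez('t6',im=im,P=P,d=d)
E
```

```text
clock: 9.4
ee_pos: [478.4, 47.7, 25.5]
eef_rot: [0.466, 3.103, 0.031]
wrist_force: [-0.2, -1.5, 0.2]
grip_width: 51.4
grasp_force: 0.0
clock: 10.02
ee_pos: [477.5, 45.9, 135.3]
eef_rot: [0.466, 3.103, 0.032]
wrist_force: [0.8, 0.9, -0.4]
grip_width: 15.3
grasp_force: 0.0
[[-0.956  0.293  0.006]
 [ 0.294  0.956  0.02 ]
 [-0.     0.021 -1.   ]]
```

View pics/w6.png

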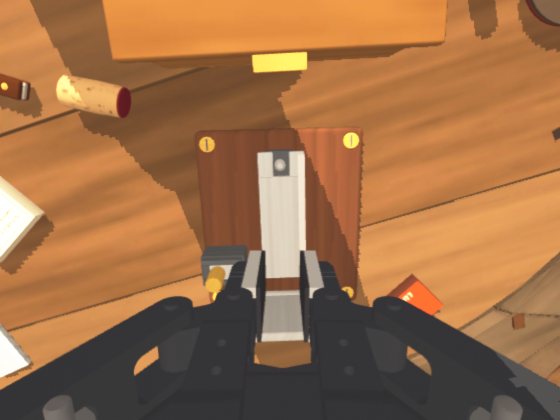

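The blade is seated with the pin in its notch at (280,164), and the knob is at (215,278). The fingers now go behind the cover.

```bash
python3 -m handwheel '[[-5,0.1,0,0,-1],[-5,0.1,0,-1.5,-1],[0,0,3,0,-1],[0,0,3,0,-1],[0,0,0,0,-1]]'
python3 - <<'E'
from m2 import *
P=np.load('t6.npz')['P']; 
o=bot.get_obs(); th=np.radians(-15.6); u=np.array([np.cos(th),np.sin(th)]);v=np.array([-u[1],u[0]])
O=np.array([444.5,55.2])+50*u; print('tool holder',(o['ee_pos'][:2]-O)@u,(o['ee_pos'][:2]-O)@v,o['ee_pos'][2],O,o['wrist_force'])
P6=np.load('w6.npz')['P']; q=P6[...,:2]-O; s=q@u; t=q@v; z=P6[...,2]
m=(s>40)&(s<75)&(abs(t)<20)&(z>45)&(z<105); print(m.sum()); 
for k in range(45,105,6):
    w=m&(z>k)&(z<k+6); 
    if w.sum()>5: print(k,w.sum(),np.percentile(s[w],[5,50,95]))
E
```

```text
clock: 10.75
ee_pos: [572.0, 19.1, 72.6]
eef_rot: [-0.426, -3.11, -0.029]
wrist_force: [0.8, -0.5, 0.2]
grip_width: 0.0
grasp_force: 0.0
tool holder 82.53397165229957 -0.4697129976159408 72.56053570515134 [492.65812834  41.75400897] [ 0.83787574 -0.49051471  0.15434891]
1619
45 107 [50.02665856 50.58105124 51.13812265]
51 127 [49.1904324  49.80932577 50.4614215 ]
57 133 [48.4516817  49.10122684 49.71828792]
63 137 [47.79063908 48.39456597 49.02097932]
69 154 [47.12532676 47.67328736 48.28644341]
75 157 [46.46131205 46.95031283 47.55244568]
81 170 [45.49329705 46.2249359  46.85704063]
87 190 [44.89200643 45.49839826 46.04834375]
93 444 [44.61621347 46.60490542 49.9380799 ]
```

```bash
python3 -m handwheel '[[1.75,0,-0.75,0,-1],[1.1,0,0,0,-1],[1.3,0,0.5,0,-1],[1.1,0,1.0,0,-1],[0.75,0,1.1,0,-1],[0.4,0,1.0,0,-1],[0,0,0.2,0,-1],[0,0,0,0,-1]]'
```

```text
clock: 11.75
ee_pos: [512.9, 37.0, 44.8]
eef_rot: [0.426, 3.109, 0.031]
wrist_force: [0.2, 0.6, 0.7]
grip_width: -0.0
grasp_force: 0.0
```

```bash
python3 -m handwheel '[[0,0,0.3,0,-1],[0,0,0.2,0,-1],[0,0,0.1,0,-1],[0,0,0,0,-1]]';python3 -m handwheel '[[0,0,0.15,0,-1],[0,0,0.1,0,-1],[0,0,0,0,-1]]'
```

```text
clock: 12.25
ee_pos: [512.8, 37.2, 39.8]
eef_rot: [0.426, 3.109, 0.032]
wrist_force: [-4.3, -0.2, 13.9]
grip_width: 0.1
grasp_force: 7.0
clock: 12.62
ee_pos: [512.9, 37.2, 39.0]
eef_rot: [0.426, 3.107, 0.034]
wrist_force: [-10.1, -0.3, 42.0]
grip_width: -0.0
grasp_force: 21.3
```

```bash
python3 -m handwheel '[[0,0,-3,0,-1],[0,0,-4,0,-1],[-0.7,-4.4,0,0,-1],[0,-4.4,0,0,-1],[0,0,0,0,-1]]'
python3 - <<'E'
from m2 import *
th=np.radians(-15.6); u=np.array([np.cos(th),np.sin(th)]);v=np.array([-u[1],u[0]]);O=np.array([492.66,41.75])
o=bot.get_obs(); print((o['ee_pos'][:2]-O)@u,(o['ee_pos'][:2]-O)@v,o['ee_pos'][2])
c,im,d=cap('wrist'); P=cloud(c,d); np.savez('w7',im=im,P=P,d=d); cv2.imwrite('pics/w7.png',im[...,::-1])
for n in('w7','t'):
    if n=='t': c,im,d=cap('top'); P=cloud(c,d)
    q=P[...,:2]-O;s=q@u;t=q@v;z=P[...,2]
    m=(d>0)&(s>10)&(s<45)&(t>-70)&(t<-30)&(z>55)&(z<68); print('knob',m.sum(),np.median(s[m]) ,np.median(t[m]),np.median(z[m]))
    m=(d>0)&(s>-8)&(s<40)&(abs(t)<18)&(z>28)&(z<60); print('cover z',m.sum(),np.polyfit(s[m],z[m],1),np.median(z[m]))
E
```

```text
clock: 13.25
ee_pos: [494.7, -54.4, 105.0]
eef_rot: [0.434, 3.107, 0.029]
wrist_force: [-0.0, 1.3, -0.0]
grip_width: 0.1
grasp_force: 0.0
27.844622756390457 -92.05853627733063 105.02604301432378
knob 385 26.486962946185173 -50.66713794831128 63.53871477361979
cover z 4041 [1.42228052e-02 3.78854955e+01] 38.10475240392939
knob 0 nan nan nan
cover z 476 [-1.26689831e-02  3.73164303e+01] 37.07021354006233
  return _methods._mean(a, axis=axis, dtype=dtype,
  ret = ret.dtype.type(ret / rcount)
```

View pics/w7.png

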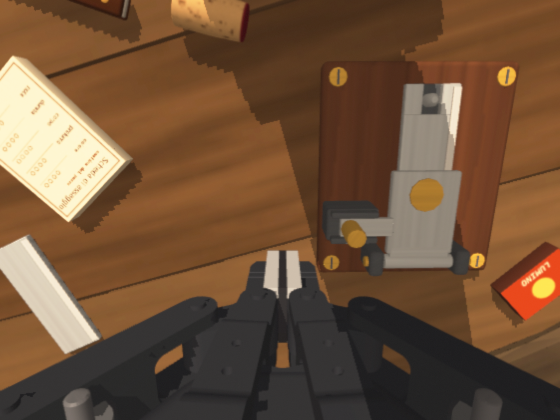

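The cover is shut and level, the pin is in the notch at (430,100), and the knob is at (353,235). Now I'll push the bolt.

```bash
python3 -m handwheel '[[0.1,0,2.6,0,-1],[0,0,2.6,0,-1],[0,1,0,0,-1],[0,1,0,0,-1],[0,0.8,0,0,-1],[0,0.6,0,0,-1],[0,0,0,0,-1]]'
python3 - <<'E'
from m2 import *
th=np.radians(-15.6); u=np.array([np.cos(th),np.sin(th)]);v=np.array([-u[1],u[0]]);O=np.array([492.66,41.75])
o=bot.get_obs(); print((o['ee_pos'][:2]-O)@u,(o['ee_pos'][:2]-O)@v,o['ee_pos'][2])
E
```

```text
clock: 14.22
ee_pos: [504.5, -16.0, 53.9]
eef_rot: [0.424, 3.108, 0.032]
wrist_force: [-0.6, 0.9, 0.5]
grip_width: -0.0
grasp_force: 0.0
26.92683033573011 -52.43955935271932 53.88233818350836
```

```bash
python3 -m handwheel '[[0,0.4,0,0,-1],[0,0.2,0,0,-1],[0,0.2,0,0,-1],[0,0,0,0,-1]]'
python3 - <<'E'
from m2 import *
th=np.radians(-15.6); u=np.array([np.cos(th),np.sin(th)]);v=np.array([-u[1],u[0]]);O=np.array([492.66,41.75])
o=bot.get_obs(); print((o['ee_pos'][:2]-O)@u,(o['ee_pos'][:2]-O)@v,o['ee_pos'][2])
c,im,d=cap('wrist'); P=cloud(c,d)
q=P[...,:2]-O;s=q@u;t=q@v;z=P[...,2]
m=(d>0)&(s>15)&(s<40)&(t>-60)&(t<-15)&(z>55)&(z<66)
print('knob',m.sum(),np.percentile(s[m],[5,50,95]),np.percentile(t[m],[5,50,95]),np.median(z[m]))
E
```

```text
clock: 14.72
ee_pos: [505.9, -10.5, 53.6]
eef_rot: [0.428, 3.109, 0.029]
wrist_force: [-1.2, -6.1, 1.2]
grip_width: -0.3
grasp_force: 3.1
26.768434040674382 -46.75853220507953 53.610982671931694
knob 634 [18.38197532 23.54222517 30.94313497] [-57.71775094 -30.70147936 -26.18228808] 63.52792556844394
```

```bash
python3 -m handwheel '[[0,0.15,0,0,-1],[0,0,0,0,-1],[0,0,0,0,-1]]'; python3 -m handwheel '[[0,-2,0,0,-1],[0,-2,0,0,-1],[0,0,-5,0,-1],[0,0,0,0,-1]]'
python3 - <<'E'
from m2 import *
th=np.radians(-15.6); u=np.array([np.cos(th),np.sin(th)]);v=np.array([-u[1],u[0]]);O=np.array([492.66,41.75])
c,im,d=cap('wrist'); P=cloud(c,d); cv2.imwrite('pics/w8.png',im[...,::-1])
q=P[...,:2]-O;s=q@u;t=q@v;z=P[...,2]
m=(d>0)&(s>15)&(s<40)&(t>-60)&(t<-15)&(z>55)&(z<66)
print('knob',m.sum(),np.median(s[m]),np.median(t[m]))
m=(d>0)&(s>-8)&(s<15)&(abs(t)<18)&(z>28)&(z<60); print('cover z',np.median(z[m]))
m=(d>0)&(s>-35)&(s<-10)&(abs(t)<14)&(z>22)&(z<60); print('blade z',np.median(z[m]))
E
```

```text
clock: 15.15
ee_pos: [505.9, -10.1, 53.6]
eef_rot: [0.43, 3.109, 0.027]
wrist_force: [-2.5, -9.7, 0.9]
grip_width: -0.2
grasp_force: 4.9
clock: 15.65
ee_pos: [497.2, -47.6, 105.4]
eef_rot: [0.427, 3.104, 0.032]
wrist_force: [0.8, 0.7, -0.1]
grip_width: 0.1
grasp_force: 0.0
knob 396 26.60289352071171 -31.8457276453644
cover z 38.38918766152156
blade z 31.03259180078244
```

View pics/w8.png

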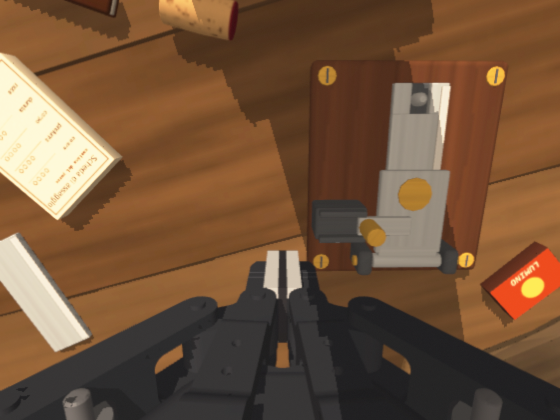

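The bolt bar now lies across the shut cover with the knob at (373,233). Force built up against the stop, the pin is in the notch at (420,98), and the fingers are clear.

```bash
python3 -c "
from station import bot
print(bot.hand_in())"
```

```text
the job is handed in; nothing more can be done
None
```

I handed the job in at about 16 s: the notched blade is seated with its notch over the pin, the cover is pressed shut, and the bolt is pushed across to its stop. The plain blade was not touched; the hand-in returned no verdict.

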